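Roll-test two wooden rollers and reject the warped one

ROBOT

A 6-joint arm with a two-finger parallel gripper is mounted at the origin on a cart in front of the work surface, level with it; the furniture and walls round the work are solid. World frame = base frame: x ahead of the robot, y to its left, z up, the work surface at z = 0. Lengths are in m, angles in degrees, forces in N, time in s.
With the tool pointing down it reaches from about 0.4 to 0.825 m from the base axis. Payload 7 kg.
Tool frame: the origin (TCP) lies midway between the tips of the shut fingers; the grasp point (between the pads) lies 19 mm behind it; z points along the fingers, y is the line along which they close (so a half turn about z gives the same grasp; the last joint's range is limited). The gripper opens to 88 mm and grips with 3 to 60 N. Pads are 19 mm wide; open, the fingers measure 130 mm over their backs; the gripper's body (78 mm by 193 mm) begins 47 mm behind the grasp point.
Start: joints at [-53.795, 20.546, 0.682, 0, -70.136, -16.507], TCP at [0.227, -0.635, 0.227] pointing down, gripper open.
Joint ranges: [-176.03, 176.03], [-82.01, 121.73], [-58.28, 71.71], [-173.87, 95.51], [-174.79, -0.11], [-173.66, 173.66]. Speed limits (degrees/s): [136.94, 136.94, 172.46, 180, 180, 180].

INTERFACE

Orientations are given as [roll, pitch, yaw] about the fixed x, y, z axes, in that order (R = Rz(yaw) Ry(pitch) Rx(roll)).
In Python, from bench import ctrl gives the robot as it stands. The module is installed in compiled form; this text tells all that it offers.
- The arm moves only by the tool send_rows, never from a script. Its argument "rows" is one flat list of numbers, 5 for each row, row after row: the shift along the tool's x, y, z in units of 0.4 m (1.0 is 0.4 m), then the turn about the tool's z in units of 2 rad (1.0 is 2 rad), then the gripper's target within -1 to 1 (shut at 1, half-way at 0, fully open at -1). A call has 1 to 20 rows; each row is the pose to reach, as a shift and turn from the pose commanded when the call began, along the tool's axes at that moment; what a row does not reach only later rows make up. A row lasts 1/8 s, in which the tool goes at most 62.5 mm and 10.7 degrees, less where a joint would pass 70% of its speed; a pose out of reach is approached as far as the arm can. A call with a number of a shift or a turn outside -1 to 1 is refused whole. A call with a gripper value outside its range is refused whole. The fingers move at their own pace and stop on an object; the grip force is fixed at half the most. Time passes only in rows, so rows that repeat a pose let the fingers close. It gives the time, the measured TCP pose, the force, the opening and the grip force at its end, in the units of the state.
- ctrl.state(): the state, without advancing time (a new reading comes with each control period).
- ctrl.read_camera(name): name is "scene" or "top"; returns the picture (384x512x3 uint8, red, green, blue); there is no depth.
- ctrl.get_calibration(name): a dict with "K" (3x3 intrinsics, pixels), "rvec" (rotation vector, rad) and "tvec" (3), from world to camera coordinates, as OpenCV has them. Camera axes: x right, y down, z forward; pixel columns grow to the right and rows downward; lengths in m; the calibration is good to about 2 mm. A picture is of the moment at which its call begins. get_calibration takes no time and is no camera call.
- ctrl.close_job(): hands the job in; it is judged then, once.
The state is a dict: "time_s": time; "qpos": joint angles; "qvel": joint speeds; "joint_efforts": joint torques, N m; "position": TCP position; "eef_rot": TCP orientation; "force": force on the tool from outside, world axes, zero at the start; "wrist_torque": the same for the moment, N m; "opening": finger opening in m; "grasp_force": force on a finger pad.
Only numpy, scipy, OpenCV 4.12 (cv2) and the standard library are available. Lean on these libraries where they do the work, as an engineer would, in place of code of your own. Each camera call takes 0.05 s, during which the arm holds its last target. There are 200 camera calls.

TASK

One of the two wooden rollers on the steel plate is warped. With the wooden rolling board held by its grip, press lightly on top of each roller in turn and roll it under the board at least half a turn along the plate, away from where it started, and feel which one lifts the board. Then stand the board flat on the bench beside the plate, put the warped roller into the clear tub and leave the good one on the plate beyond the scribed line; press gently (never hard enough to overload the sprung plate, about 20 N) and do not disturb the things around.

Things in the scene. Friction and masses are not known exactly. Their poses are not given: they have to be found in the camera images.
- stand: fixed stand with a flat steel plate, 140 mm (its x) by 150 mm (its y). Origin: centre of its foot on the bench; plate top 30 mm higher. The rollers start at x -36 and +36 mm, y about -44 mm, lying along x, and are rolled in +y. A lip 5 mm high, 7 mm wide crosses each y end. The plate is sprung: it stays up to about 1.5 N, then sinks 1 mm per 8 N, at most 6.5 mm
- plate_line (a point): middle of the dark line scribed across the plate (along the stand's x) at y +5 mm, at the height of the plate's top; its axes are the stand's
- roller_a: one of two look-alike wooden rollers, 50 mm long, 60 g, each 20 mm high as it lies. One is round (20 mm diameter), the other a 20x25 mm oval lying on its flat side: rolled, it lifts what presses on it by 5 mm each half turn. Either may be the oval one, in either lane. Origin: its middle, on its axis; x along its length; z up at the start, turning with the roller.
- roller_b: one of two look-alike wooden rollers, 50 mm long, 60 g, each 20 mm high as it lies. One is round (20 mm diameter), the other a 20x25 mm oval lying on its flat side: rolled, it lifts what presses on it by 5 mm each half turn. Either may be the oval one, in either lane. Origin: its middle, on its axis; x along its length; z up at the start, turning with the roller.
- board: loose wooden rolling board, 0.15 kg: flat sole 44 mm (its x) by 96 mm (its y) by 12 mm; upright grip in its middle, 34 mm (x) by 16 mm (y), topped by an 18 mm round bar along x (top 65 mm up). Origin: centre of the underside, z up. It starts on the bench beside the stand's -y end, its long side along the stand's x. A roller under it moves half as far as the board
- board_grip (a point): point to hold the board, in the middle of its upright grip, 42 mm above the sole's underside; the flat faces, 16 mm apart, look along the board's y (its long side); axes as the board's
- tub: clear open tub of leather scraps, loose, 0.35 kg, 108 mm (its x) by 143 mm (its y), walls 3 mm, rim 60 mm high; the scraps seen in it (up to 74 mm high) do not obstruct. Origin: centre of its underside. It stands beyond the stand's +y end
- pin_tin: bystander: round blue pin tin, lid fixed, 62 mm diameter, 27 mm high, origin at the centre of its underside
- thread_spool: bystander: spool of pale thread standing upright, 33 mm diameter, 58 mm high, origin at the centre of its underside
- tack_hammer: bystander: small hammer lying flat, 73x198x21 mm, long along its y, origin at the centre of its underside
- clip_clamp: bystander: clamp, 22x83x28 mm, long along its y, origin at the centre of its underside

How it is judged:
By the outcome, as a careful person would: the job done as asked, in the order asked, and still so for the second after the job is handed in, with the robot touching nothing.
It also fails if it takes over 72 s, if anything falls off the work surface, if the arm or the gripper's body presses on something with over 40 N, if the wrist force passes 120 N, or if a joint passes its speed limit or range.

## Working session

There is one attempt and no reset: what is moved stays moved. The work goes in short steps, Python scripts to look and compute and a tool call to move; the robot and the scene stay as the last step left them, time stands still between calls to the robot, and variables do not carry over. Pictures are saved under pics/ and viewed, at most 10 in all, crops included, and the job is handed in when it is done.

Besides the shell and the picture viewer there is one more tool, called after ">>>" as a command line: name --argument value ..., lists and objects as JSON in quotes. send_rows: Moves the arm, as the interface text tells. Its arguments: {"type":"object","properties":{"rows":{"type":"array","items":{"type":"number"}}},"required":["rows"]}

```bash
mkdir -p pics; python3 - <<'E'
from bench import ctrl
import cv2,numpy as np
for n in("scene","top"):
    im=ctrl.read_camera(n); cv2.imwrite(f"pics/{n}0.png",cv2.resize(im[:,:,::-1],(800,600),interpolation=cv2.INTER_CUBIC))
    c=ctrl.get_calibration(n); R=cv2.Rodrigues(np.array(c['rvec']))[0]; print(n,c['K'],-R.T@np.array(c['tvec']).ravel(),R.tolist())
print(ctrl.state())
E
```

```text
scene [[439.06229488   0.         259.80251165]
 [  0.         439.06229488 194.56104062]
 [  0.           0.           1.        ]] [0.07144684 0.68817354 0.98221394] [[-0.7641214129964818, -0.6448774072161986, 0.015861773620031994], [-0.5067107630345525, 0.5848264471264655, -0.633421052197018], [0.3992025411056417, -0.4920479208405915, -0.7736447342102507]]
top [[356.54409808   0.         260.95906589]
 [  0.         356.54409808 194.10154459]
 [  0.           0.           1.        ]] [0.43918425 0.09971634 0.91831997] [[0.028174698488146133, -0.9995909930100776, -0.004902352315857318], [-0.9925728907962467, -0.027395588106058577, -0.11852652955648796], [0.11834374855261212, 0.00820539124295256, -0.9929387839806975]]
{'time_s': 0.1, 'qpos': array([-5.37949895e+01,  2.05863318e+01,  6.36884718e-01, -1.69198887e-02,
       -7.01357491e+01, -1.65077508e+01]), 'qvel': array([-0.12935523, -0.14644075,  0.1844369 ,  0.04562042,  0.10765992,
        0.03691713]), 'joint_efforts': array([-2.85123708e-03, -5.84160697e+01,  2.93749827e+01,  7.01538920e+00,
        1.02008818e-02, -7.15970668e-05]), 'position': array([ 0.22732968, -0.63508444,  0.22571398]), 'eef_rot': array([ 1.79913796e+02, -8.95925803e-03, -1.60308495e+02]), 'force': array([-0.01230908, -0.77821891,  0.74236821]), 'wrist_torque': array([-0.01768712, -0.03238871,  0.01955034]), 'grasp_force': 0.0, 'opening': 0.08741391972592401}
```

View pics/top0.png

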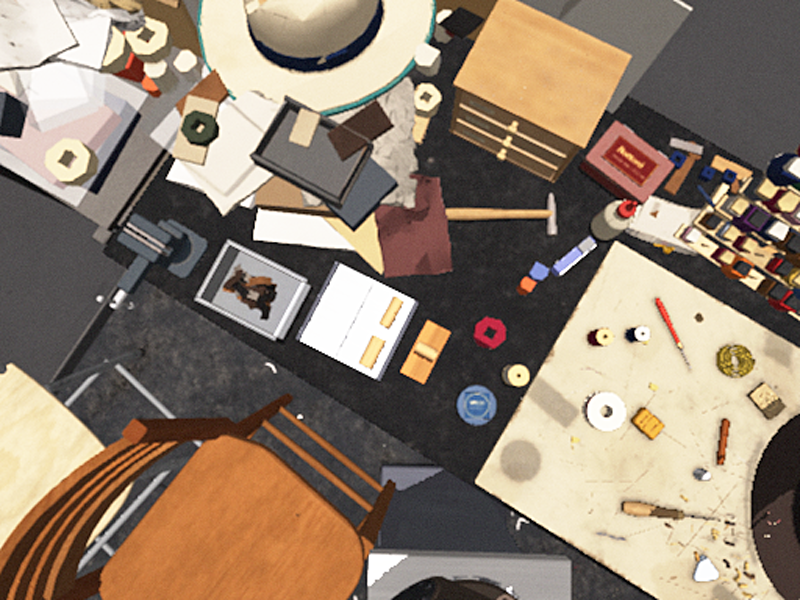

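View pics/scene0.png

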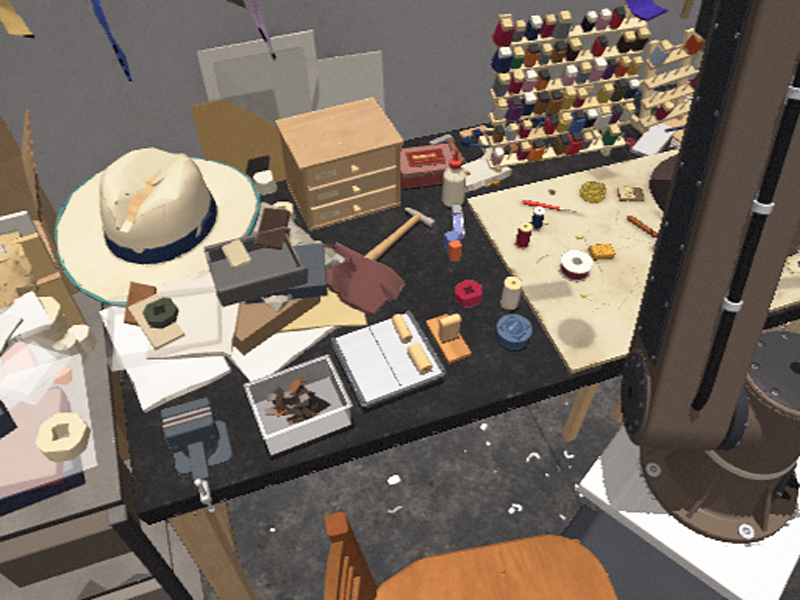

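The top view shows the stand at about (358,320), the board at (425,352), the tub at (252,290), the tin at (477,405) and the spool at (516,375). The scene view confirms this layout. I'll enlarge a crop next to read pixels more closely.

```bash
cat > h.py <<'E'
from bench import ctrl
import cv2,numpy as np
def ray(n,u,v,z):
    c=ctrl.get_calibration(n);R=cv2.Rodrigues(np.array(c['rvec']))[0];C=-R.T@np.array(c['tvec']).ravel()
    d=R.T@np.linalg.inv(c['K'])@[u,v,1.]; return (C+d*(z-C[2])/d[2])
def proj(n,p):
    c=ctrl.get_calibration(n);return cv2.projectPoints(np.array(p,float).reshape(-1,1,3),np.array(c['rvec']),np.array(c['tvec']),np.array(c['K']),None)[0].reshape(-1,2)
def crop(n,x,y,w,h,s,f):
    im=ctrl.read_camera(n)[y:y+h,x:x+w,::-1]; cv2.imwrite(f,cv2.resize(im,None,fx=s,fy=s,interpolation=cv2.INTER_CUBIC))
E
python3 - <<'E'
from h import *
crop("top",120,145,160,110,5,"pics/t1.png")
crop("scene",150,190,150,110,5,"pics/s1.png")
E
```

```text
(no output)
```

View pics/t1.png

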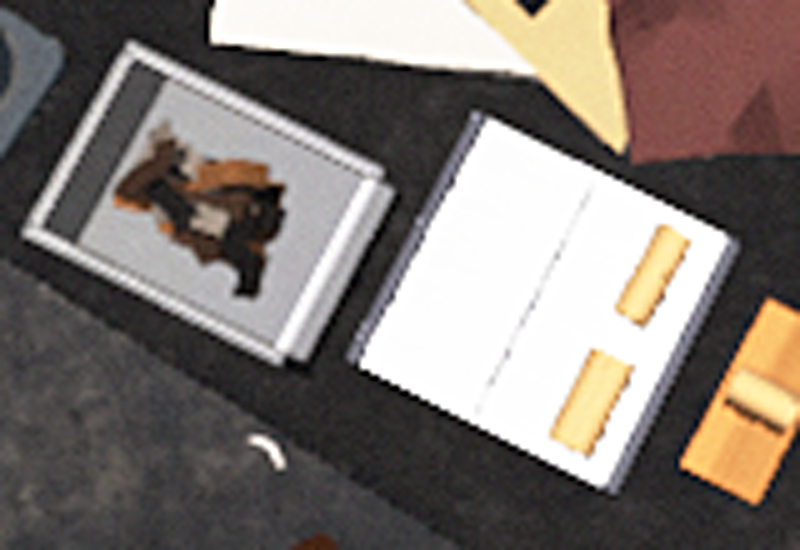

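View pics/s1.png

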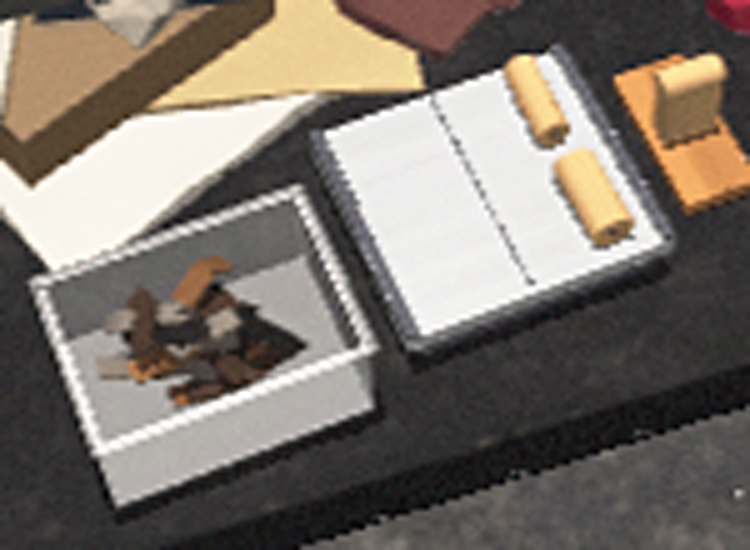

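The top crop shows the scribed line from (592,187) to (478,414) and plate corners at (475,115), (738,238), (612,490) and (352,357). The rollers are at (653,275) and (592,402); the second looks wider. The tub rim corners are at (130,42), (390,190), (283,360) and (25,235).

```bash
python3 - <<'E'
from h import *
T=lambda u,v,z:ray("top",120+u/5-.4,145+v/5-.4,z)
S=lambda u,v,z:ray("scene",150+u/5-.4,190+v/5-.4,z)
P=lambda u,v,z:ray("top",u/1.5625-.2,v/1.5625-.2,z)
P2=lambda u,v,z:ray("scene",u/1.5625-.2,v/1.5625-.2,z)
f=lambda n,p:print(n,np.round(np.array(p)*1000,1).tolist())
L=[T(592,187,.03),T(478,414,.03)];f('line top',L);d=L[0]-L[1];print(np.degrees(np.arctan2(d[1],d[0])), np.linalg.norm(d))
L2=[S(435,97,.03),S(530,283,.03)];f('line scene',L2);d=L2[0]-L2[1];print(np.degrees(np.arctan2(d[1],d[0])))
c=[T(*p,.035) for p in((475,115),(738,238),(612,490),(352,357))];f('plate',c);f('c',np.mean(c,0))
e=c[0]-c[1]; print('edge dir',np.degrees(np.arctan2(e[1],e[0]))-90); e=c[3]-c[2]; print(np.degrees(np.arctan2(e[1],e[0]))-90)
f('rollers',[T(653,275,.047),T(592,402,.047),S(538,99,.047),S(594,195,.047)])
b=[P(*p,.012) for p in((429,320),(451,331),(425,384),(401,373))];f('board',b);f('bc',np.mean(b,0))
e=b[0]-b[3];print(np.degrees(np.arctan2(e[1],e[0])));
b2=[S(615,75,.012),S(687,210,.012)];f('board s',b2);e=b2[0]-b2[1];print(np.degrees(np.arctan2(e[1],e[0])))
f('bar top/scene ends',[S(657,68,.062),S(722,62,.062),P(414,346,.06),P(440,357,.06)])
t=[T(*p,.06) for p in((130,42),(390,190),(283,360),(25,235))];f('tub',t);f('tc',np.mean(t,0))
f('tin,spool,scis',[P(477,404,.027),P(516,375,.058),P(490,333,.02)])
E
```

```text
line top [[574.2, 165.8, 30.0], [458.7, 218.3, 30.0]]
-24.46040037075534 0.12686427760379748
line scene [[577.8, 162.9, 30.0], [460.9, 220.0, 30.0]]
-26.027856876793997
plate [[608.4, 225.6, 35.0], [549.7, 91.6, 35.0], [423.3, 150.2, 35.0], [485.0, 281.3, 35.0]]
c [516.6, 187.2, 35.0]
edge dir -23.67194839250523
-25.1841512970812
rollers [[528.7, 133.0, 47.0], [465.7, 160.7, 47.0], [526.2, 137.2, 47.0], [463.7, 165.9, 47.0]]
board [[521.2, 72.3, 12.0], [504.2, 36.1, 12.0], [417.6, 76.3, 12.0], [434.1, 115.4, 12.0]]
bc [469.3, 75.0, 12.0]
-26.34968853761566
board s [[521.5, 75.4, 12.0], [434.5, 121.3, 12.0]]
-27.827690121301817
bar top/scene ends [[484.3, 88.6, 62.0], [460.5, 62.6, 62.0], [476.1, 95.8, 60.0], [460.4, 55.5, 60.0]]
tub [[635.5, 393.6, 60.0], [565.4, 261.9, 60.0], [481.3, 309.4, 60.0], [538.5, 438.4, 60.0]]
tc [555.2, 350.8, 60.0]
tin,spool,scis [[389.1, -6.0, 27.0], [436.3, -61.4, 58.0], [502.2, -26.3, 20.0]]
```

```bash
cat > mv.py <<'E'
# usage: mv.py "x y z yaw grip n" ... in mm/deg; n rows, prefix n with 'i' to interpolate
import sys,json,numpy as np,os
c=json.load(open('cmd.json')) if os.path.exists('cmd.json') else [227.,-635.,227.,-160.31]
rows=[];p=list(c);y0=np.radians(c[3])
X=np.array([np.cos(y0),np.sin(y0)]);Y=np.array([np.sin(y0),-np.cos(y0)])
for a in sys.argv[1:]:
    t=a.split();n=int(t[5].lstrip('i'));q=[float(v) for v in t[:4]]
    for k in range(1,n+1):
        s=k/n if t[5][0]=='i' else 1
        w=[p[i]+s*(q[i]-p[i]) for i in range(4)];d=np.array([w[0]-c[0],w[1]-c[1]])
        r=[X@d/400,Y@d/400,-(w[2]-c[2])/400,-np.radians(w[3]-c[3])/2]
        rows.append([round(v,3 if t[5][0]!='i' else 4) for v in r]+[float(t[4])])
    p=q
r=rows[-1];d=400*(X*r[0]+Y*r[1])
json.dump([c[0]+d[0],c[1]+d[1],c[2]-400*r[2],c[3]-np.degrees(2*r[3])],open('cmd.json','w'))
print(len(rows));print(','.join(f'{v:g}' for r in rows for v in r))
E
python3 mv.py "440 -200 200 -130 -1 10" "470 75.5 120 -116.5 -1 9"
```

```text
19
-0.868,0.844,0.068,-0.265,-1,-0.868,0.844,0.068,-0.265,-1,-0.868,0.844,0.068,-0.265,-1,-0.868,0.844,0.068,-0.265,-1,-0.868,0.844,0.068,-0.265,-1,-0.868,0.844,0.068,-0.265,-1,-0.868,0.844,0.068,-0.265,-1,-0.868,0.844,0.068,-0.265,-1,-0.868,0.844,0.068,-0.265,-1,-0.868,0.844,0.068,-0.265,-1,-1.17,1.468,0.268,-0.382,-1,-1.17,1.468,0.268,-0.382,-1,-1.17,1.468,0.268,-0.382,-1,-1.17,1.468,0.268,-0.382,-1,-1.17,1.468,0.268,-0.382,-1,-1.17,1.468,0.268,-0.382,-1,-1.17,1.468,0.268,-0.382,-1,-1.17,1.468,0.268,-0.382,-1,-1.17,1.468,0.268,-0.382,-1
```

Shifts over 1 would be refused, so I'll split this and send the first waypoint only.

>>> send_rows --rows '[-0.868,0.844,0.068,-0.265,-1,-0.868,0.844,0.068,-0.265,-1,-0.868,0.844,0.068,-0.265,-1,-0.868,0.844,0.068,-0.265,-1,-0.868,0.844,0.068,-0.265,-1,-0.868,0.844,0.068,-0.265,-1,-0.868,0.844,0.068,-0.265,-1,-0.868,0.844,0.068,-0.265,-1,-0.868,0.844,0.068,-0.265,-1,-0.868,0.844,0.068,-0.265,-1]'

```text
time_s: 1.45
position: [0.4405, -0.2005, 0.1994]
eef_rot: [180.0, -0.0, -129.9]
force: [-0.4, -0.2, 0.1]
opening: 0.0875
grasp_force: 0.0
```

```bash
rm cmd.json; python3 mv.py "440 -200 200 -130 -1 10" >/dev/null; cat cmd.json; python3 mv.py "470 75.5 120 -116.5 -1 7" "470 75.5 28 -116.5 -1 i4" "470 75.5 25 -116.5 -1 2" "470 75.5 25 -116.5 1 5"; python3 -c "
from h import *
s=ctrl.state();print(s['time_s'],s['position'],s['eef_rot'],s['force'])"
```

```text
[440.1511115356335, -200.15726561074524, 199.8, -129.94323685806637]18
-0.576,0.385,0.2,-0.117,-1,-0.576,0.385,0.2,-0.117,-1,-0.576,0.385,0.2,-0.117,-1,-0.576,0.385,0.2,-0.117,-1,-0.576,0.385,0.2,-0.117,-1,-0.576,0.385,0.2,-0.117,-1,-0.576,0.385,0.2,-0.117,-1,-0.5763,0.3852,0.257,-0.1173,-1,-0.5763,0.3852,0.3145,-0.1173,-1,-0.5763,0.3852,0.372,-0.1173,-1,-0.5763,0.3852,0.4295,-0.1173,-1,-0.576,0.385,0.437,-0.117,-1,-0.576,0.385,0.437,-0.117,-1,-0.576,0.385,0.437,-0.117,1,-0.576,0.385,0.437,-0.117,1,-0.576,0.385,0.437,-0.117,1,-0.576,0.385,0.437,-0.117,1,-0.576,0.385,0.437,-0.117,1
1.45 [ 0.44050007 -0.20050031  0.19935341] [ 1.79992216e+02 -7.84683577e-03 -1.29879957e+02] [-0.41210886 -0.1772223   0.07218143]
```

>>> send_rows --rows '[-0.576,0.385,0.2,-0.117,-1,-0.576,0.385,0.2,-0.117,-1,-0.576,0.385,0.2,-0.117,-1,-0.576,0.385,0.2,-0.117,-1,-0.576,0.385,0.2,-0.117,-1,-0.576,0.385,0.2,-0.117,-1,-0.576,0.385,0.2,-0.117,-1,-0.576,0.385,0.257,-0.117,-1,-0.576,0.385,0.3145,-0.117,-1,-0.576,0.385,0.372,-0.117,-1,-0.576,0.385,0.4295,-0.117,-1,-0.576,0.385,0.437,-0.117,-1,-0.576,0.385,0.437,-0.117,-1,-0.576,0.385,0.437,-0.117,1,-0.576,0.385,0.437,-0.117,1,-0.576,0.385,0.437,-0.117,1,-0.576,0.385,0.437,-0.117,1,-0.576,0.385,0.437,-0.117,1]'

```text
time_s: 3.7
position: [0.4704, 0.075, 0.0246]
eef_rot: [-180.0, 0.0, -116.5]
force: [0.4, 0.8, -0.6]
opening: 0.0436
grasp_force: 0.0
```

```bash
python3 mv.py "470 75.5 25 -116.5 1 5" "470 75.5 110 -116.5 1 i5" "514.8 99 110 -24.7 1 10"
```

```text
20
-0,0,-0,-0,1,-0,0,-0,-0,1,-0,0,-0,-0,1,-0,0,-0,-0,1,-0,0,-0,-0,1,-0.0003,0.0002,-0.0425,-0.0003,1,-0.0003,0.0002,-0.085,-0.0003,1,-0.0003,0.0002,-0.1275,-0.0003,1,-0.0003,0.0002,-0.17,-0.0003,1,-0.0003,0.0002,-0.2125,-0.0003,1,-0.103,-0.074,-0.212,-0.801,1,-0.103,-0.074,-0.212,-0.801,1,-0.103,-0.074,-0.212,-0.801,1,-0.103,-0.074,-0.212,-0.801,1,-0.103,-0.074,-0.212,-0.801,1,-0.103,-0.074,-0.212,-0.801,1,-0.103,-0.074,-0.212,-0.801,1,-0.103,-0.074,-0.212,-0.801,1,-0.103,-0.074,-0.212,-0.801,1,-0.103,-0.074,-0.212,-0.801,1
```

>>> send_rows --rows '[0,0,0,0,1,0,0,0,0,1,0,0,0,0,1,0,0,0,0,1,0,0,0,0,1,0,0,-0.0425,0,1,0,0,-0.085,0,1,0,0,-0.1275,0,1,0,0,-0.17,0,1,0,0,-0.212,0,1,-0.103,-0.074,-0.212,-0.801,1,-0.103,-0.074,-0.212,-0.801,1,-0.103,-0.074,-0.212,-0.801,1,-0.103,-0.074,-0.212,-0.801,1,-0.103,-0.074,-0.212,-0.801,1,-0.103,-0.074,-0.212,-0.801,1,-0.103,-0.074,-0.212,-0.801,1,-0.103,-0.074,-0.212,-0.801,1,-0.103,-0.074,-0.212,-0.801,1,-0.103,-0.074,-0.212,-0.801,1]'

```text
time_s: 6.2
position: [0.5151, 0.0985, 0.1091]
eef_rot: [180.0, 0.0, -24.8]
force: [-0.1, -0.8, -0.2]
opening: 0.0172
grasp_force: 30.0
```

```bash
python3 -c "
from h import *
a=ctrl.read_camera('scene')[180:300,180:330,::-1];b=ctrl.read_camera('top')[145:265,150:300,::-1]
cv2.imwrite('pics/h2.png',cv2.resize(np.hstack([a,b]),None,fx=2.66,fy=2.66,interpolation=cv2.INTER_CUBIC))
print(ctrl.state()['force'],ctrl.state()['wrist_torque'])"; cat cmd.json
```

```text
[-0.44968759 -0.32519715 -1.52263475] [-0.0446881   0.15924077  0.00137066]
[514.8938695507156, 98.99399993567192, 109.8, -24.748185672047228]
```

View pics/h2.png

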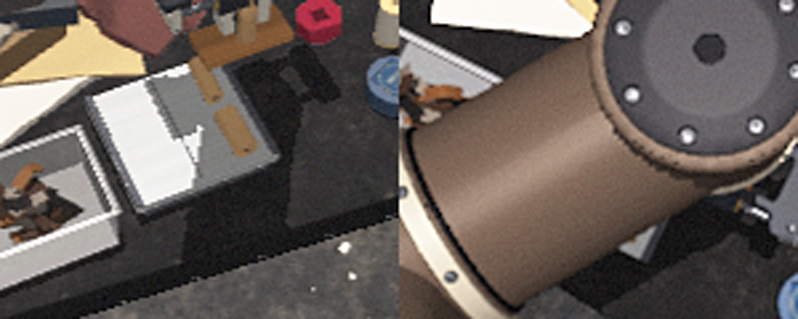

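The left half shows the board held over the stand's -y end, with both rollers undisturbed. I'll lower it onto the +x roller.

```bash
python3 mv.py "514.8 99 78 -24.7 1 i6" "514.8 99 75 -24.7 1 i3" "514.8 99 75 -24.7 1 2"
```

```text
11
-0,0,0.0132,-0.0001,1,-0.0001,0,0.0265,-0.0001,1,-0.0001,0,0.0397,-0.0002,1,-0.0001,0.0001,0.053,-0.0003,1,-0.0002,0.0001,0.0663,-0.0004,1,-0.0002,0.0001,0.0795,-0.0004,1,-0.0002,0.0001,0.082,-0.0004,1,-0.0002,0.0001,0.0845,-0.0004,1,-0.0002,0.0001,0.087,-0.0004,1,-0,0,0.087,-0,1,-0,0,0.087,-0,1
```

>>> send_rows --rows '[0,0,0.02,0,1,0,0,0.04,0,1,0,0,0.06,0,1,0,0,0.0795,0,1,0,0,0.0825,0,1,0,0,0.085,0,1,0,0,0.087,0,1,0,0,0.087,0,1,0,0,0.087,0,1]'

```text
time_s: 7.42
position: [0.5154, 0.0986, 0.0747]
eef_rot: [-180.0, -0.0, -24.7]
force: [-0.1, -0.4, -0.9]
opening: 0.0171
grasp_force: 30.0
```

```bash
cat > st.py <<'E'
from h import *
s=ctrl.state();print(s['time_s'],np.round(s['position']*1000,2),np.round(s['force'],2),np.round(s['wrist_torque'],3))
E
python3 st.py; cat cmd.json
```

```text
7.425 [515.36  98.58  74.74] [-0.1  -0.38 -0.93] [-0.047  0.13  -0.009]
[514.8938695507156, 98.99399993567192, 75.0, -24.748185672047228]
```

>>> send_rows --rows '[0,0,0.001,0,1,0,0,0.002,0,1,0,0,0.002,0,1]'

```text
time_s: 7.8
position: [0.5155, 0.0987, 0.074]
eef_rot: [-180.0, -0.0, -24.7]
force: [-0.1, -0.4, 0.3]
opening: 0.0169
grasp_force: 30.0
```

>>> send_rows --rows '[0,0,0.001,0,1,0,0,0.002,0,1,0,0,0.002,0,1]'

```text
time_s: 8.18
position: [0.5156, 0.0987, 0.0733]
eef_rot: [-180.0, -0.0, -24.7]
force: [0.4, 0.6, 3.9]
opening: 0.0173
grasp_force: 30.0
```

```bash
python3 st.py
```

```text
8.175 [515.6   98.69  73.26] [0.42 0.59 3.91] [0.146 0.191 0.017]
```

>>> send_rows --rows '[0,-0.006,0,0,1,0,-0.012,0,0,1,0,-0.018,0,0,1,0,-0.024,0,0,1]'

```text
time_s: 8.68
position: [0.5197, 0.1075, 0.0731]
eef_rot: [-180.0, -0.0, -24.7]
force: [0.6, -0.8, 4.6]
opening: 0.0171
grasp_force: 30.0
```

```bash
python3 st.py
```

```text
8.675 [519.67 107.53  73.13] [ 0.64 -0.79  4.63] [-0.143 -0.13  -0.027]
```

>>> send_rows --rows '[0,-0.008,0,0,1,0,-0.016,0,0,1,0,-0.024,0,0,1,0,-0.032,0,0,1,0,-0.04,0,0,1]'

```text
time_s: 9.3
position: [0.5267, 0.1221, 0.0733]
eef_rot: [-180.0, -0.0, -24.7]
force: [1.2, -0.2, 5.0]
opening: 0.0171
grasp_force: 30.0
```

```bash
python3 st.py; python3 -c "
from h import *
crop('scene',180,180,150,120,5,'pics/r1.png')"
```

```text
9.3 [526.67 122.08  73.27] [ 1.25 -0.24  5.02] [-0.362 -0.412 -0.013]
```

View pics/r1.png

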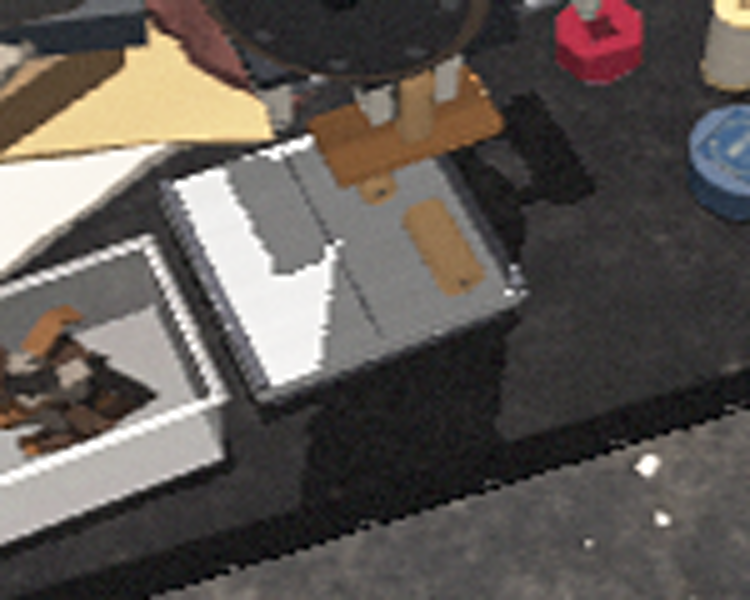

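The +x roller's end shows under the board at (378,190), shifted towards the line. The force has stayed steady at about 5 N, so this one is round so far. I'll keep rolling it past the line.

>>> send_rows --rows '[0,-0.012,0,0,1,0,-0.024,0,0,1,0,-0.036,0,0,1,0,-0.048,0,0,1,0,-0.06,0,0,1,0,-0.072,0,0,1,0,-0.084,0,0,1,0,-0.096,0,0,1]'

```text
time_s: 10.35
position: [0.5433, 0.1571, 0.0736]
eef_rot: [-179.9, -0.1, -24.7]
force: [2.7, -3.0, 7.3]
opening: 0.0171
grasp_force: 30.0
```

>>> send_rows --rows '[0,-0.012,0,0,1,0,-0.024,0,0,1,0,-0.036,0,0,1,0,-0.048,0,0,1,0,-0.06,0,0,1,0,-0.072,0,0,1,0,-0.084,0,0,1,0,-0.096,0,0,1]'

```text
time_s: 11.35
position: [0.5596, 0.1918, 0.0738]
eef_rot: [-179.9, -0.1, -24.7]
force: [4.0, -1.7, 7.3]
opening: 0.0169
grasp_force: 30.0
```

```bash
python3 st.py
```

```text
11.35 [559.62 191.83  73.78] [ 3.99 -1.75  7.29] [-1.039 -1.203  0.072]
```

>>> send_rows --rows '[0,-0.012,-0.001,0,1,0,-0.024,-0.001,0,1,0,-0.036,-0.001,0,1,0,-0.048,-0.001,0,1,0,-0.06,-0.001,0,1,0,-0.072,-0.001,0,1,0,-0.084,-0.001,0,1,0,-0.096,-0.001,0,1,0,-0.104,-0.001,0,1,0,-0.104,-0.001,0,1]'

```text
time_s: 12.6
position: [0.5761, 0.2291, 0.0735]
eef_rot: [180.0, -0.0, -24.7]
force: [3.1, -2.8, 4.5]
opening: 0.0172
grasp_force: 30.0
```

```bash
python3 st.py
```

```text
12.6 [576.12 229.15  73.49] [ 3.1  -2.79  4.51] [-1.168 -0.999  0.051]
```

```bash
echo '[575.2,229.8,73.8,-24.75]'>cmd.json; python3 mv.py "575.2 229.8 77 -24.75 1 i2" "575.2 229.8 125 -24.75 1 i2" "449.2 129.7 125 -24.75 1 5" "449.2 129.7 76 -24.75 1 i4" "449.2 129.7 76 -24.75 1 2"
```

```text
15
0,0,-0.004,-0,1,0,0,-0.008,-0,1,0,0,-0.068,-0,1,0,0,-0.128,-0,1,-0.181,0.359,-0.128,-0,1,-0.181,0.359,-0.128,-0,1,-0.181,0.359,-0.128,-0,1,-0.181,0.359,-0.128,-0,1,-0.181,0.359,-0.128,-0,1,-0.1813,0.3591,-0.0974,-0,1,-0.1813,0.3591,-0.0668,-0,1,-0.1813,0.3591,-0.0361,-0,1,-0.1813,0.3591,-0.0055,-0,1,-0.181,0.359,-0.006,-0,1,-0.181,0.359,-0.006,-0,1
```

>>> send_rows --rows '[0,0,-0.004,0,1,0,0,-0.008,0,1,0,0,-0.068,0,1,0,0,-0.128,0,1,-0.181,0.359,-0.128,0,1,-0.181,0.359,-0.128,0,1,-0.181,0.359,-0.128,0,1,-0.181,0.359,-0.128,0,1,-0.181,0.359,-0.128,0,1,-0.181,0.359,-0.128,0,1,-0.181,0.359,-0.097,0,1,-0.181,0.359,-0.066,0,1,-0.181,0.359,-0.036,0,1,-0.181,0.359,-0.006,0,1,-0.181,0.359,-0.006,0,1,-0.181,0.359,-0.006,0,1]'

```text
time_s: 14.6
position: [0.4498, 0.1293, 0.0758]
eef_rot: [180.0, 0.0, -24.7]
force: [0.6, -0.1, -1.6]
opening: 0.0171
grasp_force: 30.0
```

```bash
cat cmd.json; python3 st.py; python3 -c "
from h import *
crop('scene',180,180,150,120,5,'pics/r2.png')"
```

```text
[449.3308959046895, 129.70160523642812, 76.2, -24.75]14.6 [449.76 129.26  75.8 ] [ 0.65 -0.14 -1.61] [-0.026  0.191  0.017]
```

View pics/r2.png

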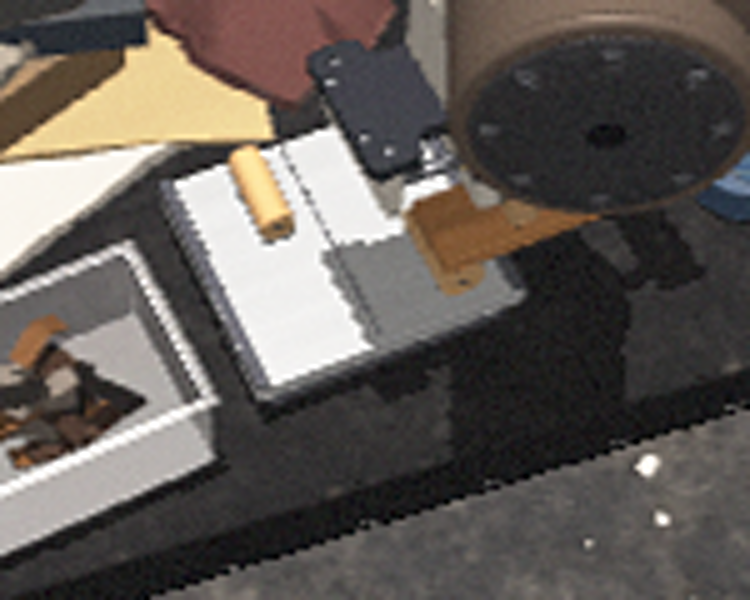

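The good roller now lies beyond the line, at about (262,195). The tub's rear corner has shifted from (150,238) to (128,242): at the end of the stroke the board's leading edge nudged the rim by about 1 cm. I'll use a shorter stroke on this lane.

>>> send_rows --rows '[0,0.014,0,0,1,0,0.014,0.003,0,1,0,0.014,0.005,0,1,0,0.014,0.0065,0,1,0,0.014,0.0065,0,1]'

```text
time_s: 15.28
position: [0.4476, 0.1242, 0.0735]
eef_rot: [-180.0, -0.0, -24.7]
force: [-1.1, -1.5, 4.5]
opening: 0.0165
grasp_force: 30.0
```

```bash
python3 st.py; python3 - <<'E'
import numpy as np
th=np.linspace(0,7,7001);h=2*np.sqrt(100*np.cos(th)**2+156.25*np.sin(th)**2);D=np.cumsum(h)*.001
for d in range(0,150,5):print(d,round(float(np.interp(d,D,h))-20,2),end='; ')
E
```

```text
15.275 [447.57 124.18  73.47] [-1.07 -1.45  4.55] [-0.388  0.579 -0.043]
0 0.0; 5 0.34; 10 1.2; 15 2.31; 20 3.37; 25 4.23; 30 4.79; 35 5.0; 40 4.85; 45 4.36; 50 3.55; 55 2.52; 60 1.4; 65 0.47; 70 0.01; 75 0.23; 80 1.02; 85 2.1; 90 3.19; 95 4.09; 100 4.71; 105 4.99; 110 4.91; 115 4.47; 120 3.72; 125 2.72; 130 1.6; 135 0.61; 140 0.05; 145 0.14;
```

>>> send_rows --rows '[0,-0.006,0,0,1,0,-0.0125,-0.001,0,1,0,-0.019,-0.002,0,1,0,-0.025,-0.003,0,1]'

```text
time_s: 15.78
position: [0.452, 0.1335, 0.075]
eef_rot: [-180.0, -0.0, -24.7]
force: [-2.8, -1.6, 8.5]
opening: 0.0172
grasp_force: 30.0
```

```bash
python3 st.py
```

```text
15.775 [452.03 133.5   75.02] [-2.76 -1.58  8.53] [-0.476  0.893  0.029]
```

It's lifting: the force went up despite raising the board 1.2 mm, so this roller is the oval one. I'll follow the profile.

>>> send_rows --rows '[0,-0.006,-0.002,0,1,0,-0.0125,-0.0037,0,1,0,-0.019,-0.0053,0,1,0,-0.025,-0.0067,0,1]'

```text
time_s: 16.27
position: [0.4561, 0.1427, 0.0774]
eef_rot: [-180.0, -0.0, -24.7]
force: [-0.9, -0.4, 4.9]
opening: 0.0171
grasp_force: 30.0
```

```bash
python3 st.py
```

```text
16.275 [456.12 142.74  77.41] [-0.88 -0.45  4.87] [-0.173  0.502  0.038]
```

>>> send_rows --rows '[0,-0.006,-0.0011,0,1,0,-0.0125,-0.0021,0,1,0,-0.019,-0.0028,0,1,0,-0.025,-0.0035,0,1]'

```text
time_s: 16.77
position: [0.46, 0.1516, 0.0784]
eef_rot: [-180.0, -0.0, -24.7]
force: [-0.3, -0.3, 3.6]
opening: 0.0174
grasp_force: 30.0
```

>>> send_rows --rows '[0,-0.006,-0.0004,0,1,0,-0.0125,-0.0005,0,1,0,-0.019,-0.0003,0,1,0,-0.025,0,0,1]'

```text
time_s: 17.27
position: [0.4642, 0.1607, 0.0785]
eef_rot: [-180.0, -0.0, -24.7]
force: [-1.0, 0.7, 5.4]
opening: 0.0171
grasp_force: 30.0
```

>>> send_rows --rows '[0,-0.006,0.0004,0,1,0,-0.0125,0.0012,0,1,0,-0.019,0.0021,0,1,0,-0.025,0.0032,0,1]'

```text
time_s: 17.77
position: [0.4686, 0.17, 0.0774]
eef_rot: [-180.0, -0.0, -24.7]
force: [-0.8, 1.3, 6.0]
opening: 0.017
grasp_force: 30.0
```

>>> send_rows --rows '[0,-0.006,0.0012,0,1,0,-0.0125,0.0025,0,1,0,-0.019,0.0038,0,1,0,-0.025,0.0052,0,1]'

```text
time_s: 18.27
position: [0.4731, 0.1795, 0.0755]
eef_rot: [-179.9, -0.0, -24.7]
force: [-1.1, 2.9, 6.8]
opening: 0.0174
grasp_force: 30.0
```

>>> send_rows --rows '[0,-0.006,0.0012,0,1,0,-0.0125,0.0022,0,1,0,-0.019,0.0028,0,1,0,-0.025,0.003,0,1]'

```text
time_s: 18.77
position: [0.4769, 0.1883, 0.074]
eef_rot: [-180.0, -0.0, -24.7]
force: [-0.9, 1.4, 3.9]
opening: 0.0172
grasp_force: 30.0
```

>>> send_rows --rows '[0,-0.006,0,0,1,0,-0.0125,-0.0006,0,1,0,-0.019,-0.0013,0,1,0,-0.025,-0.0026,0,1]'

```text
time_s: 19.27
position: [0.4803, 0.1959, 0.0748]
eef_rot: [179.9, 0.0, -24.8]
force: [-3.3, -0.8, 7.3]
opening: 0.0168
grasp_force: 30.0
```

```bash
python3 st.py
```

```text
19.275 [480.27 195.94  74.81] [-3.31 -0.84  7.34] [-0.649  1.144  0.056]
```

>>> send_rows --rows '[0,-0.006,-0.002,0,1,0,-0.0125,-0.0036,0,1,0,-0.019,-0.005,0,1,0,-0.025,-0.0062,0,1]'

```text
time_s: 19.77
position: [0.4846, 0.2054, 0.0772]
eef_rot: [179.9, 0.0, -24.8]
force: [-2.7, -0.3, 4.0]
opening: 0.0175
grasp_force: 30.0
```

>>> send_rows --rows '[0,-0.006,-0.0011,0,1,0,-0.0125,-0.0022,0,1,0,-0.019,-0.003,0,1,0,-0.025,-0.0037,0,1]'

```text
time_s: 20.27
position: [0.4892, 0.2151, 0.0788]
eef_rot: [180.0, 0.0, -24.7]
force: [-1.3, 0.8, 2.4]
opening: 0.0173
grasp_force: 30.0
```

>>> send_rows --rows '[0,-0.006,-0.0004,0,1,0,-0.0125,-0.0006,0,1,0,-0.019,-0.0005,0,1,0,-0.025,-0.0002,0,1]'

```text
time_s: 20.78
position: [0.4935, 0.2243, 0.079]
eef_rot: [-180.0, -0.0, -24.7]
force: [-1.2, 0.5, 3.2]
opening: 0.0173
grasp_force: 30.0
```

>>> send_rows --rows '[0,-0.006,0.0004,0,1,0,-0.0125,0.0011,0,1,0,-0.019,0.002,0,1,0,-0.026,0.003,0,1,0,-0.031,0.0041,0,1]'

```text
time_s: 21.4
position: [0.499, 0.2359, 0.0777]
eef_rot: [-179.9, -0.0, -24.7]
force: [-3.4, 1.9, 6.8]
opening: 0.017
grasp_force: 30.0
```

```bash
python3 st.py
```

```text
21.4 [499.02 235.91  77.72] [-3.45  1.95  6.84] [ 0.493  1.052 -0.048]
```

```bash
echo '[498.2,235.8,77.8,-24.75]'>cmd.json; python3 mv.py "498.2 235.8 85 -24.75 1 i4" "498.2 235.8 125 -24.75 1 i2" "470 75.5 120 -116.5 1 10" "470 75.5 29 -116.5 1 i4"
```

```text
20
0,0,-0.0045,-0,1,0,0,-0.009,-0,1,0,0,-0.0135,-0,1,0,0,-0.018,-0,1,0,0,-0.068,-0,1,0,0,-0.118,-0,1,0.104,0.393,-0.106,0.801,1,0.104,0.393,-0.106,0.801,1,0.104,0.393,-0.106,0.801,1,0.104,0.393,-0.106,0.801,1,0.104,0.393,-0.106,0.801,1,0.104,0.393,-0.106,0.801,1,0.104,0.393,-0.106,0.801,1,0.104,0.393,-0.106,0.801,1,0.104,0.393,-0.106,0.801,1,0.104,0.393,-0.106,0.801,1,0.1038,0.3935,-0.0486,0.8007,1,0.1038,0.3935,0.0082,0.8007,1,0.1038,0.3935,0.0651,0.8007,1,0.1038,0.3935,0.122,0.8007,1
```

>>> send_rows --rows '[0,0,-0.0045,0,1,0,0,-0.009,0,1,0,0,-0.0135,0,1,0,0,-0.018,0,1,0,0,-0.068,0,1,0,0,-0.118,0,1,0.104,0.393,-0.106,0.801,1,0.104,0.393,-0.106,0.801,1,0.104,0.393,-0.106,0.801,1,0.104,0.393,-0.106,0.801,1,0.104,0.393,-0.106,0.801,1,0.104,0.393,-0.106,0.801,1,0.104,0.393,-0.106,0.801,1,0.104,0.393,-0.106,0.801,1,0.104,0.393,-0.106,0.801,1,0.104,0.393,-0.106,0.801,1,0.104,0.393,-0.0486,0.801,1,0.104,0.393,0.008,0.801,1,0.104,0.393,0.065,0.801,1,0.104,0.393,0.122,0.801,1]'

```text
time_s: 23.9
position: [0.4707, 0.0751, 0.028]
eef_rot: [-180.0, 0.0, -116.4]
force: [0.1, 1.1, -1.2]
opening: 0.0168
grasp_force: 30.0
```

```bash
python3 st.py;cat cmd.json;python3 mv.py "470 75.5 25.6 -116.5 1 i3" "470 75.5 25.6 -116.5 -1 8" "470 75.5 110 -116.5 -1 i5"
```

```text
23.9 [470.72  75.13  27.97] [ 0.08  1.14 -1.16] [ 0.065  0.039 -0.028]
[470.0090618888262, 75.47551213737819, 29.0, -116.50346131225002]16
-0,0,0.0028,-0,1,-0,0,0.0057,-0,1,-0,0,0.0085,-0,1,-0,0,0.008,-0,-1,-0,0,0.008,-0,-1,-0,0,0.008,-0,-1,-0,0,0.008,-0,-1,-0,0,0.008,-0,-1,-0,0,0.008,-0,-1,-0,0,0.008,-0,-1,-0,0,0.008,-0,-1,-0,0,-0.0337,-0,-1,-0,0,-0.0759,-0,-1,-0,0,-0.1181,-0,-1,-0,0,-0.1603,-0,-1,-0,0,-0.2025,-0,-1
```

>>> send_rows --rows '[0,0,0.003,0,1,0,0,0.006,0,1,0,0,0.0085,0,1,0,0,0.0085,0,1,0,0,0.0085,0,-1,0,0,0.0085,0,-1,0,0,0.0085,0,-1,0,0,0.0085,0,-1,0,0,0.0085,0,-1,0,0,0.0085,0,-1,0,0,0.0085,0,-1,0,0,0.0085,0,-1,0,0,-0.0337,0,-1,0,0,-0.0759,0,-1,0,0,-0.118,0,-1,0,0,-0.16,0,-1,0,0,-0.202,0,-1,0.05,0,-0.25,0,-1,0.2,0,-0.25,0,-1,0.2,0,-0.25,0,-1]'

```text
time_s: 26.4
position: [0.4326, 0.0013, 0.1285]
eef_rot: [180.0, -0.0, -116.7]
force: [-0.2, 0.4, -0.2]
opening: 0.0877
grasp_force: 0.0
```

```bash
python3 st.py; python3 -c "
from h import *
crop('scene',150,180,160,120,5,'pics/r3.png')
crop('top',120,140,160,120,5,'pics/t3.png')"
```

```text
26.4 [432.59   1.28 128.54] [-0.17  0.45 -0.23] [ 0.032  0.008 -0.014]
```

View pics/r3.png

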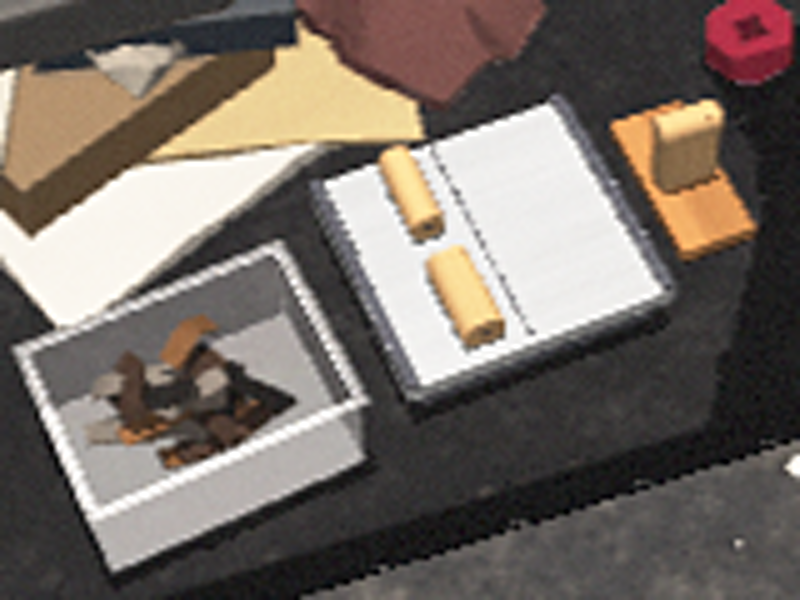

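View pics/t3.png

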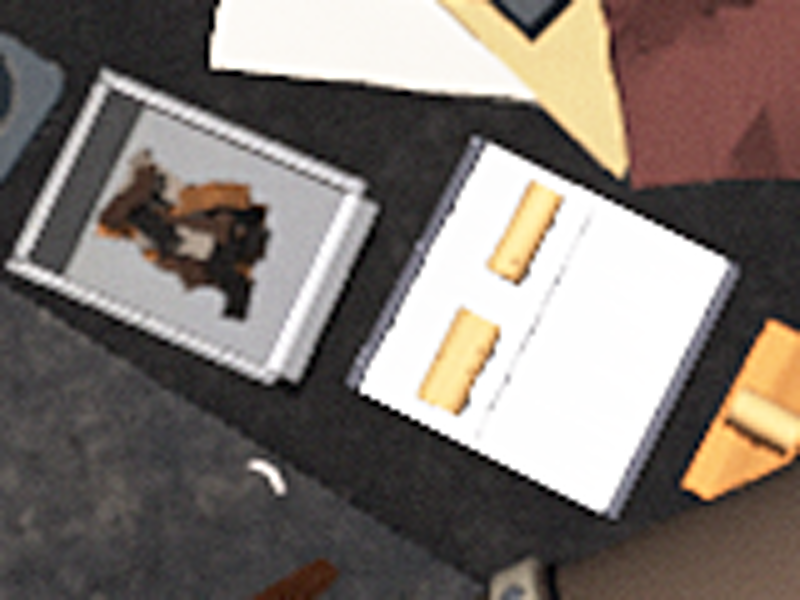

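The tub now sits parallel to the stand, shifted about 1 cm, and is upright. Both rollers are beyond the line: the good one at (525,232) and the warped, wider one at (460,362) in the top crop. The board stands flat at its place.

```bash
python3 - <<'E'
from h import *
T=lambda u,v,z:ray("top",120+u/5-.4,140+v/5-.4,z)
S=lambda u,v,z:ray("scene",150+u/5-.4,180+v/5-.4,z)
f=lambda n,p:print(n,np.round(np.array(p)*1000,1).tolist())
C=np.array([516,187.5])
def st(p):
    d=np.array(p)[:2]*1000-C;a=np.radians(-24.7);return np.round([d@[np.cos(a),np.sin(a)],d@[-np.sin(a),np.cos(a)]],1)
for n,p in(('warp top',T(460,362,.047)),('warp scene',S(466,296,.045)),('good top',T(525,232,.047)),('good scene',S(411,193,.045))):f(n,p);print(st(p))
# warped edges, top: left long edge and right
a=T(462,309,.042)-T(420,393,.042);b=T(499,328,.042)-T(459,415,.042)
print(np.degrees(np.arctan2(a[1],a[0])),np.degrees(np.arctan2(b[1],b[0])),np.linalg.norm(T(440,350,.042)-T(479,371,.042)))
t=[T(*p,.06) for p in((105,72),(372,200),(280,380),(10,268))];f('tub',t);f('tc',np.mean(t,0));print([st(p) for p in t])
E
echo '[432.4,1.5,128.8,-116.6]'>cmd.json
```

```text
warp top [495.6, 226.5, 47.0]
[-34.8  26.9]
warp scene [493.9, 231.7, 45.0]
[-38.6  30.9]
good top [560.7, 197.2, 47.0]
[36.5 27.5]
good scene [558.9, 202.1, 45.0]
[32.9 31.2]
-24.11287552858338 -22.362831642243197 0.02198566707475301
tub [[632.7, 405.8, 60.0], [572.6, 271.0, 60.0], [483.7, 311.0, 60.0], [534.3, 445.4, 60.0]]
tc [555.8, 358.3, 60.0]
[array([ 14.8, 247.1]), array([16.5, 99.5]), array([-81. ,  98.7]), array([-91.1, 241.9])]
```

```bash
echo '[434.3,3.9,129,-116.5]'>cmd.json; python3 mv.py "494.8 229.3 135 -23.5 0.16 11" "494.8 229.3 60 -23.5 0.16 i4" "494.8 229.3 38 -23.5 0.16 i3"; cat cmd.json
```

```text
18
-0.572,0.116,-0.015,-0.812,0.16,-0.572,0.116,-0.015,-0.812,0.16,-0.572,0.116,-0.015,-0.812,0.16,-0.572,0.116,-0.015,-0.812,0.16,-0.572,0.116,-0.015,-0.812,0.16,-0.572,0.116,-0.015,-0.812,0.16,-0.572,0.116,-0.015,-0.812,0.16,-0.572,0.116,-0.015,-0.812,0.16,-0.572,0.116,-0.015,-0.812,0.16,-0.572,0.116,-0.015,-0.812,0.16,-0.572,0.116,-0.015,-0.812,0.16,-0.5718,0.1161,0.0319,-0.8116,0.16,-0.5718,0.1161,0.0788,-0.8116,0.16,-0.5718,0.1161,0.1256,-0.8116,0.16,-0.5718,0.1161,0.1725,-0.8116,0.16,-0.5718,0.1161,0.1908,-0.8116,0.16,-0.5718,0.1161,0.2092,-0.8116,0.16,-0.5718,0.1161,0.2275,-0.8116,0.16
[494.79361206167744, 229.3108136264347, 38.0, -23.49749069436477]
```

Stop at z = 60 first and check where the fingers are.

>>> send_rows --rows '[-0.572,0.116,-0.015,-0.812,0.16,-0.572,0.116,-0.015,-0.812,0.16,-0.572,0.116,-0.015,-0.812,0.16,-0.572,0.116,-0.015,-0.812,0.16,-0.572,0.116,-0.015,-0.812,0.16,-0.572,0.116,-0.015,-0.812,0.16,-0.572,0.116,-0.015,-0.812,0.16,-0.572,0.116,-0.015,-0.812,0.16,-0.572,0.116,-0.015,-0.812,0.16,-0.572,0.116,-0.015,-0.812,0.16,-0.572,0.116,-0.015,-0.812,0.16,-0.572,0.116,0.032,-0.812,0.16,-0.572,0.116,0.079,-0.812,0.16,-0.572,0.116,0.126,-0.812,0.16,-0.572,0.116,0.1725,-0.812,0.16,-0.572,0.116,0.1725,-0.812,0.16]'

```text
time_s: 28.5
position: [0.4948, 0.2284, 0.0583]
eef_rot: [179.8, 0.1, -23.6]
force: [-0.0, -0.9, 0.4]
opening: 0.0371
grasp_force: 0.0
```

```bash
python3 st.py; python3 -c "
from h import *
crop('scene',190,200,120,90,6,'pics/g1.png')
a=np.radians(-24.7);ey=np.array([-np.sin(a),np.cos(a),0]);p=ctrl.state()['position']
for d in(-18,18):print((proj('scene',p+ey*d/1000)-[190,200]+.4)*6)"
```

```text
28.5 [494.79 228.44  58.29] [-0.   -0.86  0.44] [-0.053  0.105  0.017]
[[359.55576672 195.3865286 ]]
[[281.25183108 224.89477389]]
```

View pics/g1.png

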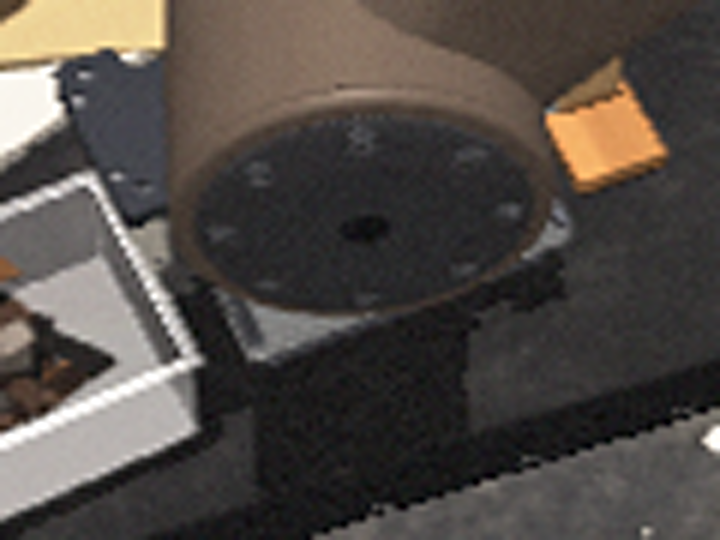

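The arm hides the roller in this view, so I'll descend by feel.

>>> send_rows --rows '[0,0,0.01,0,0.16,0,0,0.02,0,0.16,0,0,0.03,0,0.16,0,0,0.03,0,0.16]'

```text
time_s: 29.05
position: [0.4953, 0.2288, 0.0473]
eef_rot: [180.0, 0.0, -23.5]
force: [0.9, 0.1, -0.4]
opening: 0.0371
grasp_force: 0.0
```

>>> send_rows --rows '[0,0,0.008,0,0.16,0,0,0.016,0,0.16,0,0,0.025,0,0.16,0,0,0.025,0,0.16]'

```text
time_s: 29.55
position: [0.4953, 0.2288, 0.0371]
eef_rot: [180.0, 0.0, -23.5]
force: [-0.7, 1.1, -0.1]
opening: 0.0368
grasp_force: 0.0
```

No contact. Narrow slightly, go down to 33.5, then close.

>>> send_rows --rows '[0,0,0,0,0.3,0,0,0,0,0.3,0,0,0.005,0,0.3,0,0,0.01,0,0.3,0,0,0.01,0,1,0,0,0.01,0,1,0,0,0.01,0,1,0,0,0.01,0,1,0,0,0.01,0,1]'

```text
time_s: 30.68
position: [0.4955, 0.229, 0.0335]
eef_rot: [-180.0, -0.0, -23.5]
force: [0.1, 0.5, 0.0]
opening: 0.0242
grasp_force: 30.0
```

```bash
echo '[494.8,229.3,34,-23.5]'>cmd.json; python3 mv.py "494.8 229.3 54 -23.5 1 i4" "494.8 229.3 130 -23.5 1 i3" "556 358 130 -23.5 1 4" "556 358 14 -23.5 1 i7" "556 358 14 -23.5 1 1"
```

```text
19
0,0,-0.0125,-0,1,0,0,-0.025,-0,1,0,0,-0.0375,-0,1,0,0,-0.05,-0,1,0,0,-0.1133,-0,1,0,0,-0.1767,-0,1,0,0,-0.24,-0,1,0.012,-0.356,-0.24,-0,1,0.012,-0.356,-0.24,-0,1,0.012,-0.356,-0.24,-0,1,0.012,-0.356,-0.24,-0,1,0.012,-0.3561,-0.1986,-0,1,0.012,-0.3561,-0.1571,-0,1,0.012,-0.3561,-0.1157,-0,1,0.012,-0.3561,-0.0743,-0,1,0.012,-0.3561,-0.0329,-0,1,0.012,-0.3561,0.0086,-0,1,0.012,-0.3561,0.05,-0,1,0.012,-0.356,0.05,-0,1
```

>>> send_rows --rows '[0,0,-0.0125,0,1,0,0,-0.025,0,1,0,0,-0.0375,0,1,0,0,-0.05,0,1,0,0,-0.113,0,1,0,0,-0.177,0,1,0,0,-0.24,0,1,0.012,-0.356,-0.24,0,1,0.012,-0.356,-0.24,0,1,0.012,-0.356,-0.24,0,1,0.012,-0.356,-0.24,0,1]'

```text
time_s: 32.05
position: [0.5565, 0.3583, 0.1287]
eef_rot: [179.9, 0.0, -23.4]
force: [-0.9, -0.1, -0.7]
opening: 0.024
grasp_force: 30.0
```

>>> send_rows --rows '[0,0,0.04,0,1,0,0,0.08,0,1,0,0,0.12,0,1,0,0,0.16,0,1,0,0,0.2,0,1,0,0,0.24,0,1,0,0,0.265,0,1,0,0,0.28,0,1,0,0,0.28,0,1]'

```text
time_s: 33.17
position: [0.5566, 0.3576, 0.0172]
eef_rot: [180.0, 0.0, -23.5]
force: [0.4, 0.4, -0.9]
opening: 0.0242
grasp_force: 30.0
```

Release with a modest opening, lift out and back off.

>>> send_rows --rows '[0,0,0.02,0,1,0,0,0.02,0,0,0,0,0.02,0,0,0,0,0.02,0,0,0,0,0.02,0,0,0,0,-0.06,0,0,0,0,-0.14,0,0,0,0,-0.24,0,0,0,0,-0.36,0,0,-0.1,0.8,-0.4,0,0,-0.1,0.8,-0.4,0,0,-0.1,0.8,-0.4,0,0,-0.1,0.8,-0.4,0,0,-0.1,0.8,-0.4,0,0,-0.1,0.8,-0.4,0,0,-0.1,0.8,-0.4,0,0]'

```text
time_s: 35.17
position: [0.3928, 0.08, 0.1783]
eef_rot: [-179.9, -0.1, -23.5]
force: [1.0, 0.8, 0.1]
opening: 0.0438
grasp_force: 0.0
```

```bash
python3 st.py; python3 -c "
from h import *
im=ctrl.read_camera('top'); hsv=cv2.cvtColor(im,cv2.COLOR_RGB2HSV)
m=cv2.inRange(hsv,(12,70,150),(28,190,255)); m[:, :115]=0;m[:,310:]=0;m[:150]=0;m[270:]=0
n,l,s,c=cv2.connectedComponentsWithStats(m)
for i in range(1,n):
  if s[i,4]>25:print(s[i],c[i],np.round(ray('top',*c[i],.04)*1000))"
```

```text
35.175 [392.76  80.02 178.25] [0.98 0.78 0.09] [0.019 0.061 0.01 ]
[219 150  27  26 347] [235.13832853 159.14409222] [630. 174.  40.]
[218 176  14  20 138] [224.51449275 185.86231884] [562. 198.  40.]
[259 204  30  31 495] [273.83838384 219.83838384] [481.  74.  40.]
[179 261  12   9  32] [184.25    265.40625] [365. 288.  40.]
```

```bash
python3 -c "
from h import *
for n,f,x,y,w,h in(('top','t3',120,140,160,120),('scene','r3',150,180,160,120)):
  old=cv2.resize(cv2.imread(f'pics/{f}.png'),(w,h),interpolation=cv2.INTER_AREA)
  new=ctrl.read_camera(n)[y:y+h,x:x+w,::-1]
  m=(cv2.absdiff(old,new).max(2)>60).astype('uint8')
  k,l,s,c=cv2.connectedComponentsWithStats(m)
  for i in range(1,k):
    if s[i,4]>15:print(n,s[i],np.round(ray(n,c[i][0]+x,c[i][1]+y,.015)*1000),new[l==i].mean(0).astype(int),old[l==i].mean(0).astype(int))"
```

```text
top [ 84  62  16  21 200] [498. 231.  15.] [253 253 253] [147 209 238]
top [100  81  60  39 860] [431. 153.  15.] [138 135 137] [114 121 129]
top [125  98  35  22 155] [417. 100.  15.] [118 135 160] [59 69 85]
top [ 99 115   8   5  18] [385. 198.  15.] [121 115 114] [123 136 146]
scene [132   0  28  19 285] [503. -19.  15.] [ 92  97 101] [ 56  42 121]
scene [ 85  49  16  22 206] [507. 219.  15.] [238 239 240] [134 185 214]
scene [124  51  10   9  53] [444. 147.  15.] [117 117 119] [213 213 214]
```

```bash
python3 -c "
from h import *
for n,f,x,y,w,h in(('top','t3',120,140,160,120),('scene','r3',150,180,160,120)):
  old=cv2.resize(cv2.imread(f'pics/{f}.png'),(w,h),interpolation=cv2.INTER_AREA)
  new=ctrl.read_camera(n)[y:y+h,x:x+w,::-1]
  d=cv2.absdiff(old,new).max(2);d[:,80:]=0
  m=(d>22).astype('uint8')
  k,l,s,c=cv2.connectedComponentsWithStats(m)
  for i in range(1,k):
    if s[i,4]>5:print(n,s[i],np.round(ray(n,c[i][0]+x,c[i][1]+y,.015)*1000),new[l==i].mean(0).astype(int),old[l==i].mean(0).astype(int))"
```

```text
top [41  9  2  4  7] [653. 368.  15.] [102 108 113] [109 113 116]
top [75 79  5  4  9] [475. 267.  15.] [138 138 139] [139 139 140]
scene [39 88 10  7 25] [535. 368.  15.] [125 143 159] [170 173 179]
```

```bash
python3 -c "
from bench import ctrl
print(ctrl.close_job())"
```

```text
the job is handed in; nothing more can be done
None
```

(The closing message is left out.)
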